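# Put four pottery tools back on their own wooden rests

### The arm

A 7-joint arm with a two-finger parallel gripper is mounted at the origin on the work surface; the furniture and walls round the work are solid. World frame = base frame: x ahead of the robot, y to its left, z up, the work surface at z = 0. Lengths are in m, angles in rad, forces in N, time in s.
With the tool pointing down it reaches from about 0.425 to 0.95 m from the base axis. Payload 4.7 kg.
Tool frame: the origin (TCP) lies between the finger pads; the fingertips stand 25 mm ahead of it and the grasp point (between the pads) lies 6 mm ahead of it; z points along the fingers, y is the line along which they close (so a half turn about z gives the same grasp; the last joint's range is limited). The gripper opens to 85 mm and grips with 20 to 120 N. Pads are 22 mm wide; open, the fingers measure 114 mm over their backs; the gripper's body (76 mm by 85 mm) begins 54 mm behind the grasp point. The pads swing forward as they close: fully open they stand 13 mm farther back than shut.
Start: joints at [-1.197, 0.469, -0.049, 1.532, 0.024, 1.141, -0.082], TCP at [0.265, 0.621, 0.256] pointing down, gripper open.
Joint ranges: [-2.59, 2.59], [-0.33, 1.99], [-1.39, 1.29], [0.1, 2.45], [-1.04, 4.18], [0.21, 1.99], [-2.66, 2.66]. Speed limits (rad/s): [2.57, 2.57, 3.14, 3.14, 3.14, 3.14, 3.14].

### API

Orientations are given as a 3x3 rotation matrix whose columns are the frame's x, y, z axes.
In Python, from rig import * gives the robot as it stands. Calls block until the motion is done:
- movep(position, orientation): joint-space move of the TCP to a pose.
- move_l(position, attitude=None, feed=0.15, until_force=None): straight line of the TCP; attitude=None keeps the orientation; feed is the mean speed in m/s. With until_force (N) it stops when the force on the tool has changed by that much, and returns True; else False.
- move_joints(angles): joint-space move.
- command_gripper(opening, newtons=None): finger opening in m; newtons is the grip in N (None keeps the last); returns when the fingers have stopped.
- sleep(seconds).
- inverse_kinematics(position, orientation): joint angles nearest the present ones, or None.
- sense(): the state.
- camera(name): name is "side" or "top"; returns (picture, depth): 480x640x3 uint8, red, green, blue; 480x640 float32, m along the optical axis (not along the pixel's ray), 0 where there is no reading.
- camera_params(name): a dict with "K" (3x3 intrinsics, pixels), "dist" ([k1, k2, p1, p2, k3] as OpenCV has them; the pictures are not rectified), "position" and "rotation" of the camera in the world. Camera axes: x right, y down, z forward; pixel columns grow to the right and rows downward; lengths in m; the calibration is good to about 2 mm. A picture is of the moment at which its call begins. camera_params takes no time and is no camera call.
A pose or a line that the arm cannot do raises Unreachable and nothing moves.
- finish_job(): hands the job in; it is judged then, once.
The state is a dict: "time_s": time; "joint_pos": joint angles; "qd": joint speeds; "joint_efforts": joint torques, N m; "position": TCP position; "tcp_rot": TCP orientation; "wrist_force": force on the tool from outside, world axes, zero at the start; "ft_torque": the same for the moment, N m; "finger_gap": finger opening in m; "gripper_force": force on a finger pad.
Only numpy, scipy, OpenCV 4.12 (cv2) and the standard library are available. Lean on these libraries where they do the work, as an engineer would, in place of code of your own. Each camera call takes 0.05 s, during which the arm holds its last target. There are 200 camera calls.

### The job

Put each of the four things in the wooden rest made for it: the turned stamp upright in the small block with the square well, the glaze jar upright in the round dish, the plaster mould face up in the rectangular tray and the wooden rib flat on the long rest with the pointed ends. Each must sit down on its rest's floor inside the lips, the mould and the rib lying the same way as the outline on their rest (either end first); leave the star tile and the pencil lying where they are.

Things in the scene. Friction and masses are not known exactly. Their poses are not given: they have to be found in the camera images.
- stamp_mid (a point): Turned wooden stamp like a chess pawn, standing upright, 26 mm wide and 67 mm tall, round to octagonal, with a narrower waist half-way up (fingers closed on it stand about 21 mm apart) that is the place to grip. The point is its centre, 33.5 mm above its foot; z is its own axis, up at the start. Loose.
- jar_mid (a point): Round glaze jar with a white screw cap and a blue label, closed, standing upright, 47 mm in diameter, 60 mm tall. The point is its centre, 30 mm above its foot; z is its axis, up. Loose, about 90 g.
- mould_mid (a point): White plaster sprig mould, a flat block 62 mm (its x) by 51 mm (its y) and 20 mm high, with a low flower relief on top reaching 24 mm. The point is at its centre, 10 mm above its underside. Grip the two long sides, closing along its y. Loose, about 85 g.
- rib_mid (a point): Wooden potter's rib, a flat piece 44 mm wide (its x) at the middle, 110 mm long (its y) and tapering to both ends, one long edge more bowed than the other, 8 mm thick, lying flat. The point is at its centre, 4 mm above its underside. Grip it across its middle, closing along its x. Loose, about 20 g.
- stamp_rest_floor (a point): Rest for the stamp: a square wooden block 64 x 64 mm, 14 mm high, with a square well 40 x 40 mm and 9 mm deep; x and y run along its sides. Fixed to the table. This point is the centre of its floor, on the upper face of the floor, 5 mm above the table; z up. 
- jar_rest_floor (a point): Rest for the jar: a round wooden dish 79 mm across and 14 mm high; the inside is 63 mm across and 9 mm deep. Fixed to the table. This point is the centre of its floor, on the upper face of the floor, 5 mm above the table; z up. 
- mould_rest_floor (a point): Rest for the mould: a rectangular wooden slab 96 mm (its x) by 85 mm (its y) with 13 mm high lips along its two short ends and round the four corners; the space inside is 78 mm (x) by 67 mm (y), and the lips leave the middle 60 mm of each long side open for the fingers. The mould's x goes along this x. Fixed to the table. This point is the centre of its floor, on the upper face of the floor, 5 mm above the table; z up. 
- rib_rest_floor (a point): Rest for the rib: a long wooden slab 62 mm (its x) by 150 mm (its y) with a pointed lip, 13 mm high, round each end and a dark inlaid pointed-oval outline, 44 x 110 mm; the lips begin 45 mm either side of the middle and leave 128 mm between them along y, and the long sides are open. The rib's y goes along this y. Fixed to the table. This point is the centre of its floor, on the upper face of the floor, 5 mm above the table; z up. 
- tile_mid (a point): Small blue eight-pointed star tile, 63 mm across and 9 mm thick, loose, lying in the middle of the work. To be left alone. The point is its centre.
- pencil_mid (a point): Red pencil, 170 mm long (along its y), 7 mm thick, loose, lying on the table. To be left alone. The point is on its axis near its middle, 3 mm above the table.
Things that resemble listed ones, but are neither listed nor needed, are in the scene too. Of the things like the part that bears mould_mid, leave any that is purple or red; of the rest the smaller one is meant.

How it is judged:
At the end, for the whole second after the job is handed in: Each thing stands or lies on the floor of its own rest (height right to 4 mm), level or upright to 0.15 rad; stamp, mould and rib centred to 14 mm, jar to 12 mm; mould and rib in line with their rests to 0.32 rad, either end first (horizontal distance between stamp_mid and stamp_rest_floor below 0.014 m and z of stamp_mid in the frame of stamp_rest_floor between 0.0295 and 0.0375 m and angle between each of stamp_mid, jar_mid, mould_mid, rib_mid's own z axis and vertical below 0.15 rad and horizontal distance between jar_mid and jar_rest_floor below 0.012 m and z of jar_mid in the frame of jar_rest_floor between 0.026 and 0.034 m and horizontal distance between mould_mid and mould_rest_floor below 0.014 m and z of mould_mid in the frame of mould_rest_floor between 0.006 and 0.014 m and angle between the x axis of mould_mid and the x axis of mould_rest_floor, either way round below 0.32 rad and horizontal distance between rib_mid and rib_rest_floor below 0.014 m and z of rib_mid in the frame of rib_rest_floor between 0 and 0.008 m and angle between the y axis of rib_mid and the y axis of rib_rest_floor, either way round below 0.32 rad); the robot touches nothing.
It fails at once if the star tile is pushed more than 20 mm (distance of tile_mid from where it was at the start of the episode above 0.02 m).
It fails at once if the pencil is pushed more than 20 mm (distance of pencil_mid from where it was at the start of the episode above 0.02 m).
It also fails if it takes over 112 s, if anything falls off the work surface, if the arm or the gripper's body presses on something with over 40 N, if the wrist force passes 120 N, or if a joint passes its speed limit or range.

## Working session

There is one attempt and no reset: what is moved stays moved. The work goes in short steps, each a Python script; the robot and the scene stay as the last script left them, time stands still between calls to the robot, and variables do not carry over. Pictures are saved under pics/ and viewed, at most 14 in all, crops included, and the job is handed in when it is done.

```bash
mkdir -p pics; ls; python3 - <<'E'
from rig import *
import cv2, numpy as np
for n in ("top","side"):
    p,d=camera(n); cv2.imwrite(f"pics/{n}0.png",p[:,:,::-1]); np.savez(f"{n}0.npz",p=p,d=d)
    c=camera_params(n); print(n,c)
    print((d>0).mean())
print(sense()["time_s"])
E
```

```text
pics
top {'K': array([[465.8209052 ,   0.        , 317.64173148],
       [  0.        , 465.8209052 , 236.61208773],
       [  0.        ,   0.        ,   1.        ]]), 'dist': array([-0.10202781,  0.        ,  0.        ,  0.        ,  0.        ]), 'position': array([0.47577838, 0.00841769, 1.09281327]), 'rotation': array([[ 0.01372321, -0.99855297,  0.05199649],
       [-0.99968664, -0.01479042, -0.02019575],
       [ 0.02093557, -0.05170304, -0.99844304]])}
0.995947265625
side {'K': array([[511.56587863,   0.        , 317.66199641],
       [  0.        , 511.56587863, 237.53569685],
       [  0.        ,   0.        ,   1.        ]]), 'dist': array([0.00393782, 0.        , 0.        , 0.        , 0.        ]), 'position': array([ 0.02683466, -0.91370311,  0.6160658 ]), 'rotation': array([[ 0.87682581, -0.21931008,  0.42787801],
       [-0.4805215 , -0.43043252,  0.76408569],
       [ 0.01660091, -0.87557463, -0.48279755]])}
0.9958040364583334
0.1
```

View pics/top0.png

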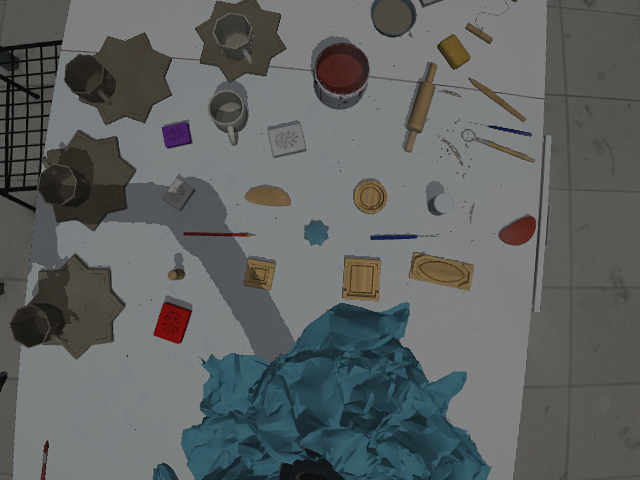

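View pics/side0.png

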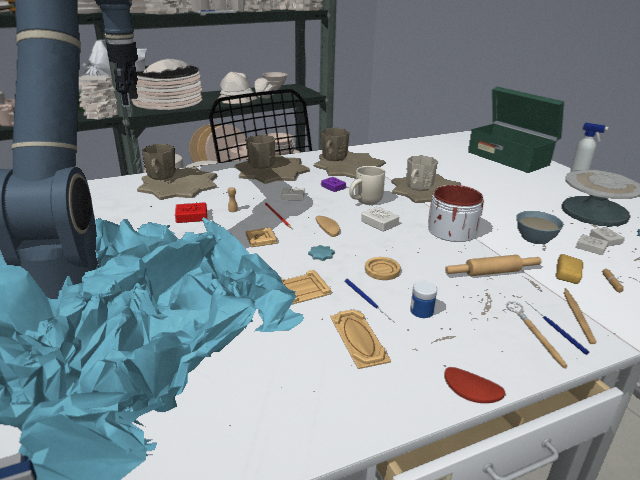

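Top view: the stamp is at (177,272), jar (440,203), small grey mould (179,192) and rib (267,195). The rests are stamp (260,273), dish (370,196), tray (362,278) and rib rest (441,270). The tile is at (316,232) and the red pencil at (218,234). The side view agrees. Next I measure, using depth for the heights.

```bash
cat > h.py <<'E'
import numpy as np, cv2
from rig import *
def unproj(n,uv,z=None,d=None):
    "pixels -> world, on plane z or with optical-axis depth d"
    c=camera_params(n); uv=np.float64(uv).reshape(-1,1,2)
    r=cv2.undistortPoints(uv,c["K"],np.array(c["dist"])).reshape(-1,2)
    r=np.c_[r,np.ones(len(r))]
    w=r@c["rotation"].T; o=c["position"]
    s=(z-o[2])/w[:,2] if d is None else np.asarray(d).ravel()
    return o+w*s[:,None]
def cloud(n,d):
    v,u=np.mgrid[:480,:640]
    return unproj(n,np.dstack([u,v]).reshape(-1,2),d=d).reshape(480,640,3)
E
cat > m.py <<'E'
from h import *
f=np.load("top0.npz"); P=cloud("top",f["d"]); p=f["p"]
flat=P[200:300,130:480,2]; print("table z",np.median(flat), "std",P[100:120,150:170,2].std())
hsv=cv2.cvtColor(p,cv2.COLOR_RGB2HSV)
Z=P[:,:,2]-np.median(flat)
for nm,(u,v),r in [("stamp",(177,272),16),("jar",(440,203),22),("mould",(179,192),24),("mouldBig",(287,139),26),("rib",(267,195),34),("srest",(260,273),26),("jrest",(370,196),24),("mrest",(362,278),32),("rrest",(441,270),40),("tile",(316,232),18),("pencil",(218,234),45)]:
    sl=(slice(v-r,v+r),slice(u-r,u+r)); z=Z[sl]
    th=0.003 if nm in("rib","pencil","tile") else 0.006
    m=(z>th).astype(np.uint8)
    k,l,st,ce=cv2.connectedComponentsWithStats(m)
    if k<2: print(nm,"none",z.max()); continue
    i=1+np.argmax(st[1:,4]); q=P[sl][l==i]
    R=cv2.minAreaRect(np.float32(q[:,:2]*1000))
    print(nm,"n",len(q),"bbox",st[i,:4]+[u-r,v-r,0,0],"rect",np.round(R[0],1),np.round(R[1],1),round(R[2],1),"z95",np.percentile(z[l==i],[50,95]).round(4),"mean",q[:,:2].mean(0).round(4))
# paper
print("paper max z vs x", [(round(x,2),round(float(Z[(np.abs(P[:,:,0]-x)<.01)&(np.abs(P[:,:,1])<.25)].max()),3)) for x in np.arange(.1,.55,.03)])
big=[cv2.resize(p[y:y+100,x:x+133],(400,300),interpolation=cv2.INTER_CUBIC) for x,y in((130,150),(220,150),(320,210),(380,210))]
cv2.imwrite("pics/crop0.png",np.vstack([np.hstack(big[:2]),np.hstack(big[2:])])[:,:,::-1])
E
python3 m.py
```

```text
table z 0.00046326573408783656 std 0.003709707517008828
stamp n 147 bbox [168 269  16  12] rect [439.9 307.4] [21.  22.1] 46.5 z95 [0.0593 0.0662] mean [0.4404 0.3052]
jar n 452 bbox [428 193  26  23] rect [ 558.5 -150.6] [ 46.7 355.5] 20.0 z95 [0.0578 0.0616] mean [ 0.6079 -0.2879]
mould n 563 bbox [162 178  33  32] rect [545.1 180.1] [365.   62.1] 58.4 z95 [0.0195 0.0236] mean [0.6256 0.3107]
mouldBig n 966 bbox [267 123  39  35] rect [634.1  33.7] [319.7  80.4] 13.6 z95 [0.0252 0.0292] mean [0.7554 0.0632]
rib n 709 bbox [244 183  48  24] rect [577.4  60.1] [215.   75.9] 46.4 z95 [0.0079 0.0116] mean [0.625  0.1045]
srest n 501 bbox [243 258  32  32] rect [443.1  83.2] [147.5  70. ] 88.2 z95 [0.013  0.0165] mean [0.4438 0.1215]
jrest n 401 bbox [353 180  34  34] rect [558.1 -90.4] [ 78.1 245.1] 57.5 z95 [0.0126 0.0163] mean [ 0.6261 -0.1333]
mrest n 199 bbox [342 289  38  12] rect [417.4 -67.1] [185.5  45.4] 66.1 z95 [0.0119 0.0158] mean [ 0.395  -0.1122]
rrest n 171 bbox [412 253  16  27] rect [ 464.9 -131.5] [ 58.7 279.7] 0.3 z95 [0.0109 0.0154] mean [ 0.4659 -0.2466]
tile n 441 bbox [302 221  27  26] rect [528.1  -0.6] [61.3 87.2] 45.5 z95 [0.0085 0.0117] mean [ 0.5412 -0.0089]
pencil n 319 bbox [173 189  22  22] rect [565.5 163.5] [353.6  58.1] 69.3 z95 [0.0194 0.0236] mean [0.6187 0.3047]
paper max z vs x [(np.float64(0.1), 0.158), (np.float64(0.13), 0.149), (np.float64(0.16), 0.142), (np.float64(0.19), 0.149), (np.float64(0.22), 0.147), (np.float64(0.25), 0.151), (np.float64(0.28), 0.144), (np.float64(0.31), 0.133), (np.float64(0.34), 0.127), (np.float64(0.37), 0.083), (np.float64(0.4), 0.018), (np.float64(0.43), 0.019), (np.float64(0.46), 0.018), (np.float64(0.49), 0.019), (np.float64(0.52), 0.014), (np.float64(0.55), 0.012)]
```

View pics/crop0.png

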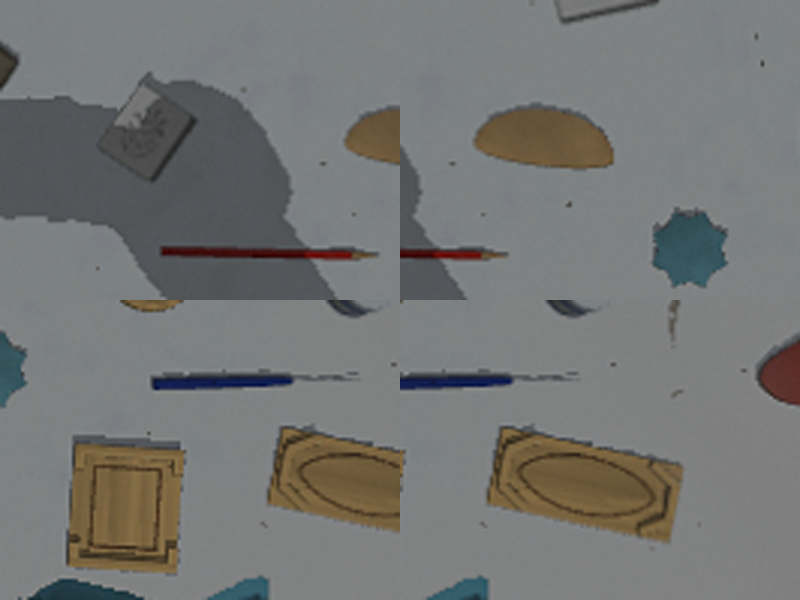

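The crop shows the mould (about 35° turned, long sides running lower-left to upper-right), the rib, and the tray with its long axis near world x. The rectangles were spoiled by depth dropouts, so I redo them with masks cast onto known planes.

```bash
cat > m2.py <<'E'
from h import *
def measure(p,d,items):
    P=cloud("top",d); Z=P[:,:,2]; hsv=cv2.cvtColor(p,cv2.COLOR_RGB2HSV); out={}
    for nm,(u,v),r,mode,zp in items:
        sl=(slice(v-r,v+r),slice(u-r,u+r)); h=hsv[sl].astype(int)
        if mode=="wood": m=(h[...,0]>8)&(h[...,0]<30)&(h[...,1]>70)
        elif mode=="blue": m=(h[...,0]>80)&(h[...,0]<110)&(h[...,1]>80)
        elif mode=="red": m=((h[...,0]<8)|(h[...,0]>172))&(h[...,1]>110)
        else: m=(Z[sl]>mode)&(d[sl]>0)
        m=cv2.morphologyEx(m.astype(np.uint8),cv2.MORPH_CLOSE,np.ones((3,3)))
        cs,_=cv2.findContours(m,cv2.RETR_EXTERNAL,cv2.CHAIN_APPROX_NONE)
        c=max(cs,key=cv2.contourArea).reshape(-1,2)+[u-r,v-r]
        w=unproj("top",c,z=zp)[:,:2]*1000
        R=cv2.minAreaRect(np.float32(w)); M=cv2.moments(np.float32(w).reshape(-1,1,2))
        # angle of the longer side vs world x
        b=cv2.boxPoints(R); e=max((b[1]-b[0],b[2]-b[1]),key=np.linalg.norm)
        a=(np.degrees(np.arctan2(e[1],e[0]))+90)%180-90
        out[nm]=(np.array(R[0]),a)
        print(nm,"rect c",np.round(R[0],1),"size",np.round(sorted(R[1]),1),"long axis deg",round(a,1),"centroid",np.round([M["m10"]/M["m00"],M["m01"]/M["m00"]],1))
    return out
ITEMS=[("stamp",(177,272),16,.05,.06),("jar",(440,203),22,.045,.06),("mould",(179,192),24,.01,.02),("mouldBig",(287,139),26,.012,.025),("rib",(267,195),34,"wood",.008),("srest",(260,273),24,"wood",.014),("jrest",(370,196),24,"wood",.014),("mrest",(362,278),28,"wood",.010),("rrest",(441,270),40,"wood",.010),("tile",(316,232),18,"blue",.009),("pencil",(218,234),45,"red",.003),("ink",(395,237),30,.004,.004)]
if __name__=="__main__":
    f=np.load("top0.npz"); p,d=f["p"],f["d"]; measure(p,d,ITEMS)
    P=cloud("top",d); Z=P[:,:,2]; X,Y=P[:,:,0],P[:,:,1]
    for y in np.arange(-.35,.2,.05):
        s=np.abs(Y-y)<.025; print("y%.2f"%y,[(round(x,2),round(float(np.percentile(Z[s&(np.abs(X-x)<.01)],98)),3)) for x in(.32,.34,.36,.38,.40,.42)])
E
python3 m2.py
```

```text
stamp rect c [439.5 307.6] size [22.1 22.3] long axis deg 46.6 centroid [439.9 307.7]
jar rect c [ 609.9 -293.7] size [45.5 48.7] long axis deg -88.9 centroid [ 610.4 -294.1]
mould rect c [626.4 313.3] size [50.4 62.2] long axis deg -34.1 centroid [627.1 313.5]
mouldBig rect c [756.5  63.5] size [66.1 80. ] long axis deg -76.6 centroid [756.7  63.6]
rib rect c [625.8 105.3] size [ 42.5 105.5] long axis deg -89.2 centroid [625.2 104.2]
srest rect c [443.8 120.8] size [63.  63.4] long axis deg 79.8 centroid [443.8 120.8]
jrest rect c [ 627.9 -134.7] size [75.5 77.3] long axis deg -62.6 centroid [ 627.5 -134.7]
mrest rect c [ 434.9 -116.4] size [84.2 95.5] long axis deg -3.1 centroid [ 435.  -116.4]
rrest rect c [ 455.2 -305.3] size [ 60.9 148.2] long axis deg 78.8 centroid [ 455.2 -305. ]
tile rect c [541.8  -8.4] size [53.6 53.7] long axis deg 0.8 centroid [541.5  -9.2]
pencil rect c [535.1 227.4] size [  4.7 146.3] long axis deg -89.2 centroid [535.2 226.2]
ink rect c [ 535.4 -202. ] size [ 25.8 126.4] long axis deg -86.0 centroid [ 534.9 -191.5]
y-0.35 [(0.32, 0.004), (0.34, 0.004),
[... 326 characters left out ...]
, 0.004), (0.42, 0.004)]
y-0.15 [(0.32, 0.128), (0.34, 0.122), (0.36, 0.095), (0.38, 0.015), (0.4, 0.015), (0.42, 0.009)]
y-0.10 [(0.32, 0.118), (0.34, 0.113), (0.36, 0.087), (0.38, 0.014), (0.4, 0.016), (0.42, 0.008)]
y-0.05 [(0.32, 0.077), (0.34, 0.078), (0.36, 0.064), (0.38, 0.018), (0.4, 0.013), (0.42, 0.005)]
y-0.00 [(0.32, 0.114), (0.34, 0.091), (0.36, 0.057), (0.38, 0.004), (0.4, 0.004), (0.42, 0.003)]
y0.05 [(0.32, 0.109), (0.34, 0.004), (0.36, 0.003), (0.38, 0.003), (0.4, 0.005), (0.42, 0.004)]
y0.10 [(0.32, 0.004), (0.34, 0.004), (0.36, 0.004), (0.38, 0.004), (0.4, 0.012), (0.42, 0.017)]
y0.15 [(0.32, 0.004), (0.34, 0.004), (0.36, 0.004), (0.38, 0.004), (0.4, 0.004), (0.42, 0.017)]
```

All sizes match the brief (mould 62x50, big decoy 80x66, rests to 1–2 mm). Starting with the stamp.

```bash
cat >> h.py <<'E'
ZT=0.22
def rot(a):
    a=np.radians(a); y=np.array([np.cos(a),np.sin(a),0]); z=np.array([0,0,-1.]); return np.c_[np.cross(y,z),y,z]
def best(pos,a):
    q0=np.array(sense()["joint_pos"]); c=[]
    for b in (a,a+180):
        q=inverse_kinematics(np.array(pos),rot(b))
        if q is not None: c.append((np.abs(np.array(q)-q0).max(),b))
    return rot(min(c)[1])
def over(xy,a):
    p=[*xy,ZT]; R=best(p,a)
    if sense()["position"][2]<ZT-.03: move_l([*sense()["position"][:2],ZT],feed=.3)
    movep(np.array(p),R)
def pick(xy,a,z,w,N=30):
    command_gripper(w); over(xy,a)
    move_l([*xy,z+.03],feed=.3); hit=move_l([*xy,z],feed=.06,until_force=6)
    if hit: move_l([*xy,sense()["position"][2]+.002],feed=.05)
    zz=sense()["position"][2]; command_gripper(0.0,N); move_l([*xy,ZT],feed=.2)
    s=sense(); print("pick hit",hit,"z",round(zz,4),"gap",round(s["finger_gap"],4),"F",s["gripper_force"],"t",s["time_s"]); return zz
def place(xy,a,z,w):
    over(xy,a); move_l([*xy,z+.03],feed=.25); hit=move_l([*xy,z-.001],feed=.04,until_force=6)
    zz=sense()["position"][2]; command_gripper(w); move_l([*xy,ZT],feed=.25)
    print("place hit",hit,"z",round(zz,4),"want",round(z,4),"t",sense()["time_s"])
def snap(n):
    p,d=camera("top"); np.savez("last.npz",p=p,d=d); cv2.imwrite(f"pics/{n}.png",p[:,:,::-1]); return p,d
E
python3 - <<'E'
from h import *
z=pick((.4398,.3077),90,.041,.055,25)
place((.4438,.1208),79.8,z+.005,.05)
E
```

```text
pick hit False z 0.0408 gap 0.0209 F 24.307462735741865 t 4.6083
place hit True z 0.0463 want 0.0458 t 8.05
```

```bash
python3 - <<'E'
from h import *
z=pick((.6267,.3134),55.9,.024,.070,40)
place((.435,-.1164),86.9,z+.005,.070)
move_joints(np.array(sense()["joint_pos"])+[.9,0,0,0,0,0,0])
p,d=snap("a1")
cv2.imwrite("pics/a1c.png",cv2.resize(p[150:330,150:480],(800,436),interpolation=cv2.INTER_CUBIC)[:,:,::-1]); print(sense()["time_s"])
E
```

```text
pick hit False z 0.0237 gap 0.0503 F 43.656551241874695 t 12.2083
place hit True z 0.0295 want 0.0287 t 16.6667
18.175
```

View pics/a1c.png

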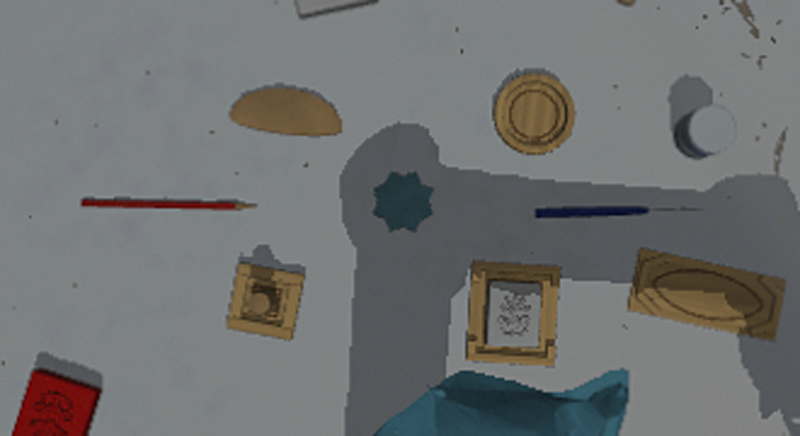

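The stamp is in its well (crop 262,300) and the mould in its tray (514,313). Next the rib, then the jar.

```bash
python3 - <<'E'
from h import *
z=pick((.6255,.1045),-3,.014,.058,25)
print(sense()["finger_gap"])
place((.4552,-.3052),-11.2,z+.005,.058)
z=pick((.6102,-.294),90,.042,.070,30)
place((.6277,-.1347),90,z+.005,.066)
move_joints(np.array(sense()["joint_pos"])+[1.2,0,0,0,0,0,0])
p,d=snap("a2")
cv2.imwrite("pics/a2c.png",cv2.resize(p[150:330,150:480],(800,436),interpolation=cv2.INTER_CUBIC)[:,:,::-1]); print(sense()["time_s"])
E
```

```text
pick hit True z 0.0222 gap 0.0424 F 25.4292028652344 t 23.7083
0.04238515442198439
place hit True z 0.0283 want 0.0272 t 28.0417
pick hit False z 0.0419 gap 0.0457 F 30.78372571617365 t 32.1417
place hit True z 0.0475 want 0.0469 t 35.425
38.0417
```

View pics/a2c.png

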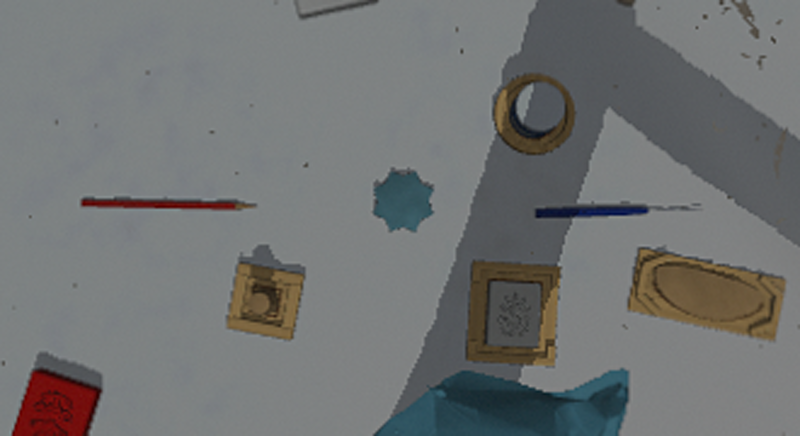

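All four are in their rests: jar (540,108), rib (710,292), mould (514,313), stamp (262,300). The tile and pencil have not moved. I check centres and heights numerically, plus a side crop.

```bash
python3 - <<'E'
from h import *
from m2 import measure
f=np.load("last.npz"); p,d=f["p"],f["d"]
measure(p,d,[("stamp",(259,274),16,.05,.065),("jar",(373,195),18,.045,.065),("mould",(362,279),22,.019,.025),("rib",(441,270),26,.0092,.013),("tile",(316,232),18,"blue",.009),("pencil",(218,234),45,"red",.003)])
P=cloud("top",d)
for n,(u,v) in dict(stamp=(259,274),jar=(373,195),mould=(362,279),rib=(441,270)).items(): print(n,"top z",np.median(P[v-2:v+3,u-2:u+3,2]).round(4))
s,_=camera("side"); cv2.imwrite("pics/s2.png",cv2.resize(s[180:380,200:460],(780,600))[:,:,::-1])
E
```

```text
stamp rect c [443.9 121. ] size [19.8 19.8] long axis deg -89.1 centroid [443.5 120.9]
jar rect c [ 626.3 -132.4] size [44.2 48. ] long axis deg -44.3 centroid [ 626.7 -132.6]
mould rect c [ 434.8 -115.2] size [50.7 61.6] long axis deg -2.9 centroid [ 434.5 -114.9]
rib rect c [ 460.2 -299.6] size [ 57.7 120.6] long axis deg 83.7 centroid [ 457.9 -298.7]
tile rect c [541.8  -8.4] size [53.6 53.7] long axis deg 0.8 centroid [541.4  -9.1]
pencil rect c [535.1 227.4] size [  4.7 146.3] long axis deg -89.2 centroid [535.2 226.2]
stamp top z 0.0692
jar top z 0.0648
mould top z 0.0269
rib top z 0.0137
```

View pics/s2.png

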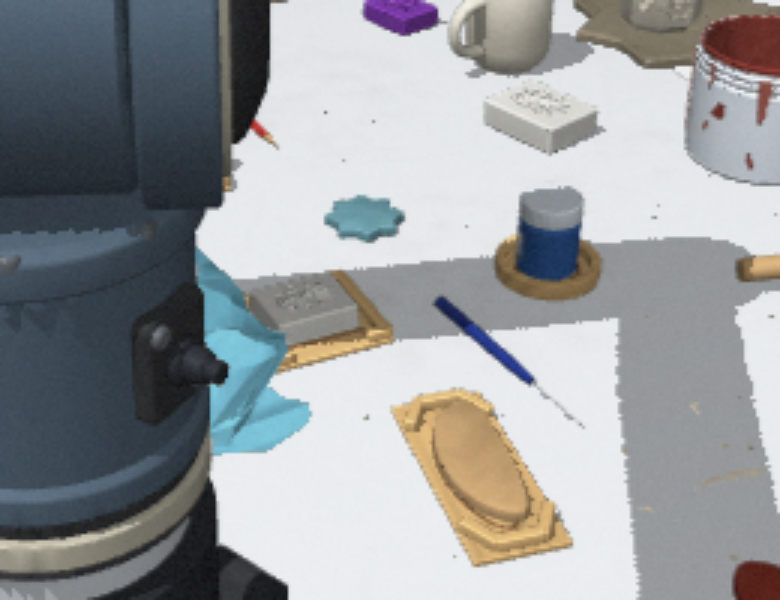

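The side view shows the jar in the dish (548,235), the mould in the tray (303,305) and the rib flat between its lips (480,460). Heights and centres are all within tolerance, so I'm handing in.

```bash
python3 -c "
from rig import *
print(finish_job())"
```

```text
the job is handed in; nothing more can be done
None
```

The job is handed in at about 38 s on the robot's clock. The stamp, jar, mould and rib are each seated in their own rest, and the tile and pencil were not moved. My last measurements were within tolerance, but the rib's exact centring I judged by eye, and the hand-in returned no verdict.

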